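# Hang the washed bridge trivets to drip

### The job

Get the drip stand ready and hang up the washed cooker trivets: first take the garlic bulb out of the drip tray and put it in the empty green tub (the one out on the worktop, not the one by the sink), then slide the empty tray, handle outwards, onto the middle pair of ledges of the stand until it is fully home against the back stop. Then hang every upside-down-U trivet on the worktop astride the stand's top bar, one leg on either side, so that it hangs free by itself. Leave the other kitchen things where they are.

Things in the scene. Friction and masses are not known exactly. Their poses are not given: they have to be found in the camera images.
- stand: fixed steel drip stand; origin on the worktop under its centre. x runs from its open mouth (x = -66 mm; flared lips to -86) to its back, y along its bar, z up. Three pairs of level side ledges, tops at z = 35, 80, 125 mm, 41 mm free above each. Posts and side wires reach z = 154 mm; higher up there is only the bar on two uprights at x = 0, y = +-98 mm
- bar_mid (a point): middle of the stand's drip bar: round, 12 mm thick, along the stand's y axis, 190 mm free length, axis 215 mm above the worktop (top of the bar 221 mm). Axes as the stand's
- mid_rails (a point): stand's centre, level with the top of the middle ledges (80 mm up). Ledges 18 mm broad, 4 thick, 152 mm apart inside; side webs 180 mm apart inside (14 mm high) guide the tray; a cross wire at the back is the stop (front face at x = 62 mm). A tray fully home has its middle 2 mm further back and 9 mm above this point. Axes as the stand's
- tray_mid (a point): middle (half-way up) of the shallow aluminium drip tray: 120 mm (its x) by 170 mm (its y), 18 mm high, rim 4 mm thick, floor 4 mm thick, flat underside 9 mm below this point. x points away from its handle, z up. Mass 0.12 to 0.2 kg
- tray_handle (a point): grip point of the tray's straight wooden handle: 14 mm wide (tray's y), 16 mm high (2 to 18 mm above the tray's underside), running level along the tray's -x from the rim to 151 mm from the tray's middle; this point is 110 mm from the tray's middle, 10 mm above its underside. Axes as the tray's
- tub: fixed green plastic tub, empty at the start, open on top, standing away from the sink (another green tub by the sink is not meant), 115 mm (its x) by 159 mm (its y), 52 mm high, inside 92 by 136 mm, floor 3 mm thick; origin at the centre of its underside
- garlic_mid (a point): middle (half-way up) of a garlic bulb, about 53 mm across and 52 mm high, solid. It lies in the tray at the start; z up at the start (it may roll a little later)
- trivet0_mid (a point): middle (half-way up) of a bridge trivet: steel strip bent to an upside-down U, 85 mm high, standing on its legs. Strip 30 mm wide (its x), 3 mm thick; upright legs 50 mm apart outside, 44 inside (its y); flat crown, underside 39.5 mm above this point; feet turned out (70 mm over both). z up; 0.1-0.16 kg. Grip it across both legs near the top. Three or all four of the trivets are present
- trivet1_mid (a point): middle of another bridge trivet, exactly like trivet0
- trivet2_mid (a point): middle of another bridge trivet, exactly like trivet0
- trivet3_mid (a point): middle of another bridge trivet, exactly like trivet0
- katori: small steel bowl, 72 mm across, 34 mm high (bystander); origin at the centre of its underside
- jar: glass jar with black lid, 66 mm across, 82 mm high (bystander); origin at the centre of its underside
- tumbler: steel tumbler, 71 mm across, 104 mm high (bystander); origin at the centre of its underside
- flat_lid: blue lid lying flat, 109 mm across, 15 mm high (bystander); origin at the centre of its underside
- onion: onion, 85 mm (bystander); origin at the centre of its underside
- shaker: white salt shaker, 43 mm across, 105 mm high (bystander); origin at the centre of its underside
- tray: the same tray: origin at the centre of its underside, axes as tray_mid
- garlic: the same garlic bulb: origin at its underside at the start
- trivet0: the same trivet as trivet0_mid: origin on the floor between its feet
- trivet1: the same trivet as trivet1_mid: origin on the floor between its feet
- trivet2: the same trivet as trivet2_mid: origin on the floor between its feet
- trivet3: the same trivet as trivet3_mid: origin on the floor between its feet
Not all that is in view belongs to the job. Leave any blue or purple look-alike of the trivet2 alone.

How it is judged:
On the way, in this order (a step that is already met when the one before it is completed fails the run):
1. the garlic lies in the empty green tub (x of garlic_mid in the frame of tub between -0.045 and 0.045 m and y of garlic_mid in the frame of tub between -0.065 and 0.065 m and height (world z) of garlic_mid below 0.06 m), for 0.2 s.
2. the tray is home on the middle pair of ledges, let go (x of tray_mid in the frame of stand between -0.008 and 0.01 m and y of tray_mid in the frame of stand between -0.012 and 0.012 m and z of tray_mid in the frame of stand between 0.083 and 0.095 m and angle between tray_mid's own z axis and vertical below 0.06 rad and contact force between the fingers and tray below 0.1 N), for 0.2 s.
3. every trivet hangs astride the bar (x of trivet0_mid in the frame of stand between -0.022 and 0.022 m and y of trivet0_mid in the frame of stand between -0.088 and 0.088 m and z of trivet0_mid in the frame of stand between 0.17 and 0.192 m and angle between each of trivet0_mid, trivet1_mid, trivet2_mid, trivet3_mid's own z axis and vertical below 0.35 rad and x of trivet1_mid in the frame of stand between -0.022 and 0.022 m and y of trivet1_mid in the frame of stand between -0.088 and 0.088 m and z of trivet1_mid in the frame of stand between 0.17 and 0.192 m and x of trivet2_mid in the frame of stand between -0.022 and 0.022 m and y of trivet2_mid in the frame of stand between -0.088 and 0.088 m and z of trivet2_mid in the frame of stand between 0.17 and 0.192 m and x of trivet3_mid in the frame of stand between -0.022 and 0.022 m and y of trivet3_mid in the frame of stand between -0.088 and 0.088 m and z of trivet3_mid in the frame of stand between 0.17 and 0.192 m), for 0.2 s.
At the end, for the whole second after the job is handed in: Garlic in the empty tub; tray level on the middle ledges within 8 mm of fully home (of the stand centre, in depth); every trivet present hangs astride the bar, upright within 20 degrees, its middle 170-192 mm high and within 22 mm of the bar line; all at rest (all of step 1 and all of step 3 and x of tray_mid in the frame of stand between -0.008 and 0.01 m and y of tray_mid in the frame of stand between -0.012 and 0.012 m and z of tray_mid in the frame of stand between 0.083 and 0.095 m and angle between tray_mid's own z axis and vertical below 0.06 rad and linear speed of each of trivet0, trivet1, trivet2, trivet3, tray below 0.03 m/s); the robot touches nothing.
It fails at once if one of the other kitchen things is shoved more than 3 cm or knocked over (distance of any of katori, jar, tumbler, flat_lid, onion, shaker from where it was at the start of the episode above 0.03 m or angle between any of katori, jar, tumbler, flat_lid, onion, shaker's own z axis and vertical above 0.5 rad).
Of trivet0, trivet1, trivet2, trivet3 only 3 to 4 are there at a start; the rules pass over those that are not, and their reading is None.
At some moment in a run one of tray, garlic may be knocked a few centimetres aside while the robot is not near it.
It also fails if it takes over 210 s, if anything falls off the work surface, if the arm or the gripper's body presses on something with over 40 N, if the wrist force passes 120 N, or if a joint passes its speed limit or range.

### The arm

A 6-joint arm with a two-finger parallel gripper is mounted at the origin on a cart in front of the work surface, level with it; the furniture and walls round the work are solid. World frame = base frame: x ahead of the robot, y to its left, z up, the work surface at z = 0. Lengths are in m, angles in rad, forces in N, time in s.
With the tool pointing down it reaches from about 0.3 to 0.875 m from the base axis. Payload 6.4 kg.
Tool frame: the origin (TCP) lies between the finger pads; the fingertips stand 8 mm ahead of it and the grasp point (between the pads) lies 11 mm behind it (ctrl.finger_overhang is the distance from the TCP to the fingertips, in m); z points along the fingers, y is the line along which they close (so a half turn about z gives the same grasp; the last joint's range is limited). The gripper opens to 85 mm and grips with 20 to 120 N. Pads are 22 mm wide; open, the fingers measure 114 mm over their backs; the gripper's body (76 mm by 85 mm) begins 54 mm behind the grasp point. The pads swing forward as they close: fully open they stand 13 mm farther back than shut.
Start: joints at [1.031, 0.181, 1.607, -0, 1.354, -0.206], TCP at [0.188, 0.543, 0.239] pointing down, gripper open.
Joint ranges: [-2.99, 2.99], [-0.89, 2.07], [0.3, 2.58], [-1.14, 4.28], [0, 2.63], [-3.12, 3.12]. Speed limits (rad/s): [2.57, 2.57, 3.01, 3.14, 3.14, 3.14].

### API

Orientations are given as a unit quaternion [w, x, y, z].
In Python, from bench import ctrl, camera gives the robot as it stands.
- The arm moves only by the shell command python3 -m pendant 'ROWS' [OPENING]. ROWS is JSON, a list of rows, each a list of 6 numbers: the shift along the world's x, y, z normalised to -1 to 1, where 1 is 200 mm, then the turn, a rotation vector about the world's x, y, z normalised to -1 to 1, where 1 is pi/2 rad. In form: [[dx, dy, dz, rx, ry, rz], ...]. A call has exactly 10 rows; each row shifts and turns the commanded pose from where the row before left it; what a row does not reach is not made up. A row lasts 1/8 s, in which the tool goes at most 62.5 mm and 10.7 degrees, less where a joint would pass 70% of its speed; a pose out of reach is approached as far as the arm can. A call with a number of a shift or a turn outside -1 to 1 is refused whole. A call with a gripper value outside its range is refused whole. OPENING is the opening, from -1 (shut) to 1 (fully open), set as the call begins (- or left out, the last holds). The fingers move at their own pace and stop on an object; the grip force is fixed at half the most. Time passes only in rows, so rows that do not move let the fingers close, or fill a call up. It gives the time, the measured TCP pose, the force, the opening and the grip force at its end, in the units of the state.
- ctrl.get_obs(): the state, without advancing time (a new reading comes with each control period).
- camera(name): name is "scene" or "top"; returns a dict with "color" (400x640x3 uint8, blue, green, red), "fx", "fy", "cx", "cy" (pixels), "xyz" and "rotation" of the camera in the world. Camera axes: x right, y down, z forward; pixel columns grow to the right and rows downward; lengths in m; the calibration is good to about 2 mm. A picture is of the moment at which its call begins. There is no depth.
- ctrl.hand_in(): hands the job in; it is judged then, once.
The state is a dict: "time_s": time; "q": joint angles; "dq": joint speeds; "joint_efforts": joint torques, N m; "eef_pos": TCP position; "eef_rot": TCP orientation; "wrist_force": force on the tool from outside, world axes, zero at the start; "torque": the same for the moment, N m; "opening": opening from 0.0 (shut) to 1.0 (fully open); "grasp_force": force on a finger pad.
Only numpy, scipy, OpenCV 4.12 (cv2) and the standard library are available. Lean on these libraries where they do the work, as an engineer would, in place of code of your own. Each camera call takes 0.05 s, during which the arm holds its last target. There are 200 camera calls.

## Working session

There is one attempt and no reset: what is moved stays moved. The work goes in short steps, Python scripts to look and compute and a shell command to move; the robot and the scene stay as the last step left them, time stands still between calls to the robot, and variables do not carry over. Pictures are saved under pics/ and viewed, at most 16 in all, crops included, and the job is handed in when it is done.

```bash
ls; mkdir -p pics
cat > h.py <<'E'
import numpy as np, cv2
from bench import ctrl, camera
def snap(cam,fn,crop=None,s=1):
    c=camera(cam); im=c["color"]
    if crop: x0,y0,x1,y1=crop; im=im[y0:y1,x0:x1]
    cv2.imwrite("pics/"+fn,cv2.resize(im,None,fx=s,fy=s,interpolation=cv2.INTER_CUBIC)); return c
def ray(c,u,v,z):
    d=np.array(c["rotation"])@np.array([(u-c["cx"])/c["fx"],(v-c["cy"])/c["fy"],1]); o=np.array(c["xyz"])
    return o+d*(z-o[2])/d[2]
def proj(c,p):
    q=np.array(c["rotation"]).T@(np.array(p)-c["xyz"]); return c["fx"]*q[0]/q[2]+c["cx"],c["fy"]*q[1]/q[2]+c["cy"]
E
python3 - <<'E'
from h import *
import pickle
for n in("scene","top"):
    c=snap(n,n+"0.png",s=1.25); pickle.dump(c,open(n+".pkl","wb")); print(n,c["xyz"],np.round(c["rotation"],3).tolist(),c["fx"],c["cx"],c["cy"])
print(ctrl.get_obs())
E
```

```text
pics
scene [-0.22575532 -1.13149582  0.93402704] [-0.479, 0.829, -0.254, 0.139] 438.82580014757184 318.4086622124716 197.45491611978005
top [0.3292515  0.02702214 1.72024794] [-0.036, 0.714, -0.698, 0.044] 439.3031033707714 316.80426659972653 195.25690657446813
{'time_s': 0.1, 'q': array([ 1.03070648e+00,  1.81484444e-01,  1.60791462e+00, -2.44999025e-06,
        1.35382237e+00, -2.06301628e-01]), 'dq': array([-0.00123384, -0.00182421, -0.00183903, -0.00024453, -0.00161535,
        0.00041488]), 'joint_efforts': array([ 8.06022636e-04, -4.45872080e+01, -3.52240062e+01, -2.86811674e-04,
        4.12013105e-03,  1.74942795e-05]), 'eef_pos': array([0.18810889, 0.54283569, 0.2384611 ]), 'eef_rot': array([-2.95808287e-04,  1.66120101e-01,  9.86105192e-01, -7.58771897e-04]), 'wrist_force': array([ 0.41308705, -0.59603523,  0.09772053]), 'torque': array([ 0.00651417,  0.00741079, -0.03509489]), 'grasp_force': 0.0, 'opening': 1.0012605233655465}
```

Camera rotation is a quaternion.

```bash
cat >> h.py <<'E'
from scipy.spatial.transform import Rotation as R
def _M(c): return R.from_quat(np.array(c["rotation"]),scalar_first=True).as_matrix()
def ray(c,u,v,z):
    d=_M(c)@np.array([(u-c["cx"])/c["fx"],(v-c["cy"])/c["fy"],1]); o=np.array(c["xyz"])
    return o+d*(z-o[2])/d[2]
def proj(c,p):
    q=_M(c).T@(np.array(p)-c["xyz"]); return np.array([c["fx"]*q[0]/q[2]+c["cx"],c["fy"]*q[1]/q[2]+c["cy"]])
E
python3 -c "
from h import *;import pickle
for n in('scene','top'):
    c=pickle.load(open(n+'.pkl','rb'));print(_M(c).round(3).tolist(),proj(c,[.5,0,0]))"
```

```text
Traceback (most recent call last):
NameError: name '_M' is not defined
```

View pics/scene0.png

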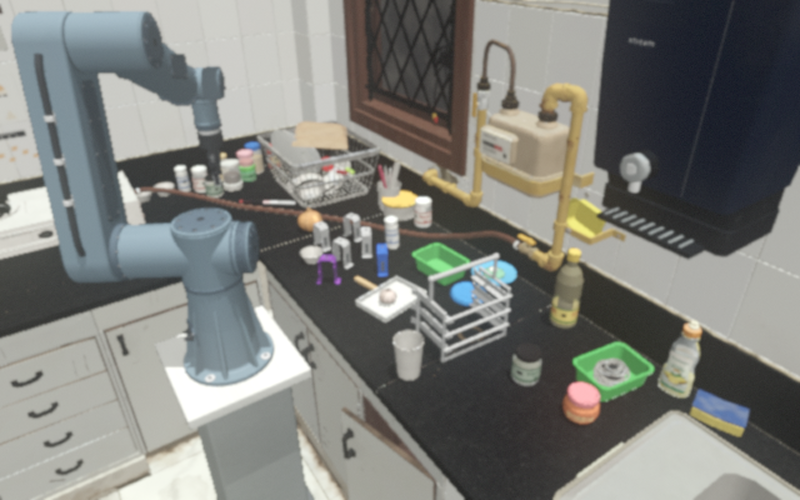

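View pics/top0.png

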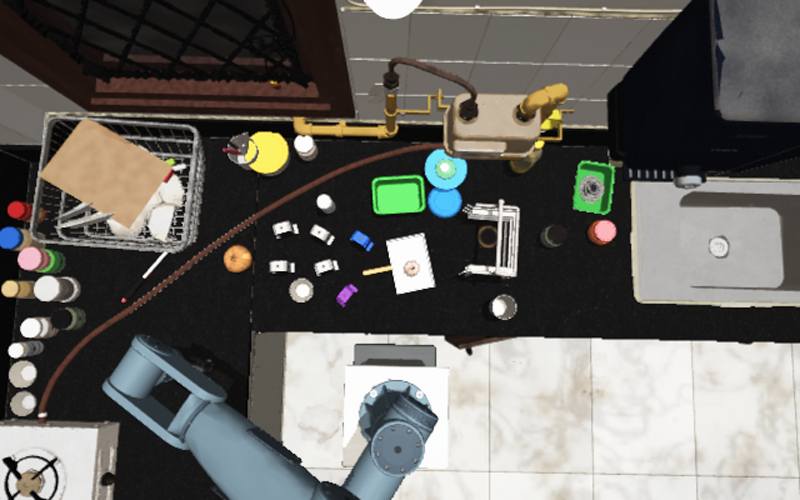

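The pictures show four grey trivets at about (286,229), (321,234), (282,267) and (326,267) in the top picture. The tray with garlic is at (410,263), the empty tub at (399,195) and the stand at (493,238). The blue (361,240) and purple (346,294) pieces are look-alikes. Next I'll take enlarged crops.

```bash
sed -i 's/_M(/MM(/' h.py; python3 -c "
from h import *;import pickle
for n,(x0,y0,x1,y1),s in(('top',(210,130,420,265),3.8),('scene',(230,160,420,300),4)):
    c=pickle.load(open(n+'.pkl','rb'));print(MM(c).round(3).tolist(),proj(c,[.5,0,0]))
    cv2.imwrite('pics/'+n+'1.png',cv2.resize(c['color'][y0:y1,x0:x1],None,fx=s,fy=s,interpolation=cv2.INTER_CUBIC))"
```

```text
[[0.021, -0.993, 0.114], [-1.0, -0.023, -0.01], [0.013, -0.114, -0.993]] [319.09766856 202.18950055]
[[0.833, -0.288, 0.473], [-0.554, -0.413, 0.723], [-0.013, -0.864, -0.503]] [315.62920717 232.58000077]
```

View pics/top1.png

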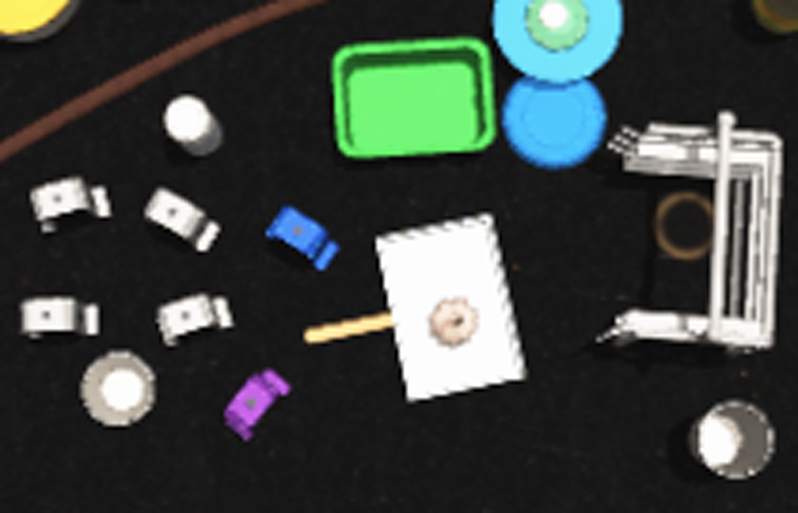

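View pics/scene1.png

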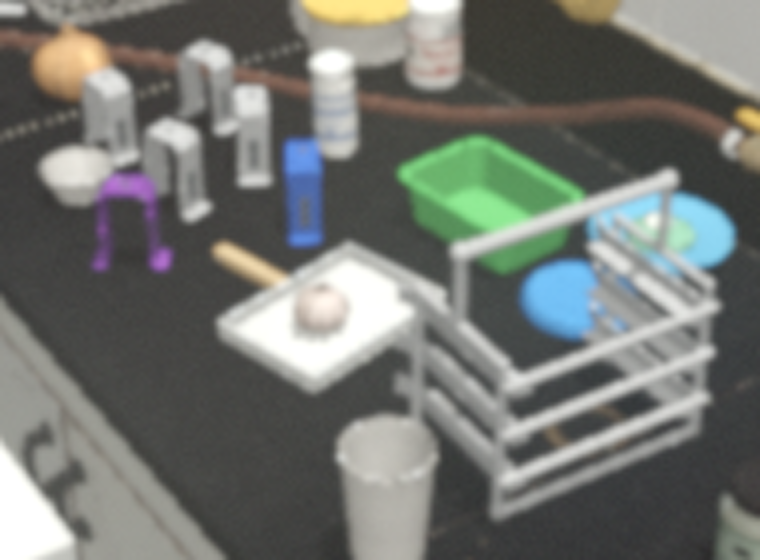

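```bash
cat > m.py <<'E'
from h import *;import pickle
t,s=[pickle.load(open(n+'.pkl','rb')) for n in('top','scene')]
T=lambda x,y,z: ray(t,210+(x+.5)/3.8-.5,130+(y+.5)/3.8-.5,z)
S=lambda x,y,z: ray(s,230+(x+.5)/4-.5,160+(y+.5)/4-.5,z)
E
python3 - <<'E'
from m import *
f=lambda p:(p[:2]*1000).round(0)
print("bar",[f(T(726,115,.215)),f(T(718,342,.215))],[f(S(672,180,.215)),f(S(460,252,.215))])
tc=[T(*p,.018) for p in[(377,238),(491,214),(525,378),(408,401)]]
print("tray T",[f(p) for p in tc],f(sum(tc)/4),"S",[f(S(*p,.018)) for p in[(218,322),(312,388),(348,245)]])
print("handle end",f(T(306,336,.014)),f(S(220,250,.014)))
print("garlic",f(T(453,321,.032)),f(S(321,308,.03)))
tb=[T(*p,.052) for p in[(333,44),(490,37),(495,150),(340,159)]]
print("tub",[f(p) for p in tb],f(sum(tb)/4),[f(S(*p,.052)) for p in[(400,175),(480,137),(582,195),(502,250)]])
for a,b in[((65,198),(207,50)),((172,211),(252,93)),((46,315),(107,80)),((186,316),(174,132))]: print("triv",f(T(*a,.085)),f(S(*b,.085)))
print("stand right wire top z154 back", f(T(778,145,.154)),f(T(770,340,.154)),f(S(718,305,.154)),f(S(512,385,.154)))
print(R.from_quat(np.array(ctrl.get_obs()['eef_rot']),scalar_first=True).as_matrix().round(3))
E
```

```text
bar [array([ 633., -278.]), array([ 425., -271.])] [array([ 630., -279.]), array([ 432., -266.])]
tray T [array([536.,  41.]), array([564., -76.]), array([ 396., -113.]), array([370.,   6.])] [467. -35.] S [array([368.,   3.]), array([ 386., -125.]), array([532.,  41.])]
handle end [434. 111.] [430. 108.]
garlic [452. -38.] [446. -46.]
tub [array([730.,  90.]), array([742., -70.]), array([625., -77.]), array([612.,  80.])] [677.   6.] [array([614.,  72.]), array([723.,  87.]), array([735., -57.]), array([614., -89.])]
triv [561. 349.] [561. 358.]
triv [550. 243.] [551. 247.]
triv [445. 363.] [442. 357.]
triv [447. 226.] [447. 221.]
stand right wire top z154 back [ 618. -340.] [ 431. -332.] [ 606. -364.] [ 415. -353.]
[[-0.945  0.328 -0.001]
 [ 0.328  0.945 -0.001]
 [ 0.    -0.002 -1.   ]]
```

```bash
python3 -m pendant '[[0.1,-0.23,0,0,0,-0.064],[0.1,-0.23,0,0,0,-0.064],[0.1,-0.23,0,0,0,-0.064],[0.1,-0.23,0,0,0,-0.064],[0.1,-0.23,0,0,0,-0.064],[0.1,-0.23,0,0,0,-0.064],[0.1,-0.23,0,0,0,-0.064],[0.1,-0.23,0,0,0,-0.064],[0.1,-0.23,0,0,0,-0.064],[0.1,-0.23,0,0,0,-0.064]]' 0.65
cat > st.py <<'E'
from h import *
import sys
o=ctrl.get_obs(); Rm=R.from_quat(np.array(o['eef_rot']),scalar_first=True).as_matrix()
print('t',round(o['time_s'],2),'p',(o['eef_pos']*1000).round(1),'yaw_y',np.degrees(np.arctan2(Rm[1,1],Rm[0,1])).round(1),'z',Rm[:,2].round(3),'F',np.round(o['wrist_force'],1),'open',round(o['opening']*85,1),'g',round(o['grasp_force'],1),'q6',round(o['q'][5],2))
E
python3 st.py
```

```text
time_s: 1.35
eef_pos: [0.3886, 0.0817, 0.2392]
eef_rot: [0.0, 0.622, 0.783, 0.0]
wrist_force: [0.3, 0.5, -0.1]
opening: 0.826
grasp_force: 0.0
t 1.35 p [388.6  81.7 239.2] yaw_y 13.1 z [ 0.  0. -1.] F [ 0.3  0.5 -0.1] open 70.2 g 0.0 q6 -0.32
```

```bash
python3 - <<'E'
from h import *;import pickle
a=pickle.load(open('scene.pkl','rb'))['color'];b=camera('scene')['color']
d=cv2.absdiff(a,b)[210:270,280:345].max(2);print(d.mean(),d.max())
E
python3 -m pendant '[[0.075,-0.155,0,0,0,0],[0.075,-0.155,0,0,0,0],[0.075,-0.155,0,0,0,0],[0.075,-0.155,0,0,0,0],[0,0,-0.2,0,0,0],[0,0,-0.2,0,0,0],[0,0,-0.2,0,0,0],[0,0,-0.2,0,0,0],[0,0,-0.2,0,0,0],[0,0,-0.09,0,0,0]]'
```

```text
6.27 10
time_s: 2.65
eef_pos: [0.4464, -0.0398, 0.0188]
eef_rot: [-0.002, 0.621, 0.784, -0.001]
wrist_force: [0.8, 1.6, -0.9]
opening: 0.826
grasp_force: 0.0
```

```bash
python3 -m pendant '[[0,0,0,0,0,0],[0,0,0,0,0,0],[0,0,0,0,0,0],[0,0,0,0,0,0],[0,0,0,0,0,0],[0,0,0,0,0,0],[0,0,0,0,0,0],[0,0,0,0,0,0],[0,0,0,0,0,0],[0,0,0,0,0,0]]' -1; python3 st.py
```

```text
time_s: 3.9
eef_pos: [0.4484, -0.0407, 0.0213]
eef_rot: [-0.0, 0.621, 0.784, -0.0]
wrist_force: [0.4, 0.3, 0.3]
opening: 0.56
grasp_force: 61.7
t 3.9 p [448.4 -40.7  21.3] yaw_y 13.3 z [-0.  0. -1.] F [0.4 0.3 0.3] open 47.6 g 61.7 q6 -0.59
```

```bash
python3 -m pendant '[[0,0,0.25,0,0,0],[0,0,0.25,0,0,0],[0.142,0.028,0.1,0,0,0.113],[0.142,0.028,0,0,0,0.113],[0.142,0.028,0,0,0,0.113],[0.142,0.028,0,0,0,0.113],[0.142,0.028,0,0,0,0.113],[0.142,0.028,0,0,0,0.113],[0.142,0.028,0,0,0,0.113],[0.142,0.028,0,0,0,0.113]]'; python3 st.py
```

```text
time_s: 5.15
eef_pos: [0.6763, 0.0043, 0.1409]
eef_rot: [-0.0, -0.043, 0.999, 0.0]
wrist_force: [-0.0, -1.2, -0.1]
opening: 0.561
grasp_force: 62.1
t 5.15 p [676.3   4.3 140.9] yaw_y 95.0 z [-0.001  0.    -1.   ] F [-0.  -1.2 -0.1] open 47.7 g 62.1 q6 -1.83
```

```bash
python3 -m pendant '[[0,0,-0.11,0,0,0],[0,0,-0.11,0,0,0],[0,0,-0.11,0,0,0],[0,0,-0.11,0,0,0],[0,0,-0.11,0,0,0],[0,0,-0.03,0,0,0],[0,0,0,0,0,0],[0,0,0,0,0,0],[0,0,0,0,0,0],[0,0,0,0,0,0]]'; python3 -m pendant '[[0,0,0,0,0,0],[0,0,0,0,0,0],[0,0,0,0,0,0],[0,0,0,0,0,0],[0,0,0.1,0,0,0],[0,0,0.1,0,0,0],[0,0,0.25,0,0,0],[0,0,0.25,0,0,0],[0,0,0.2,0,0,0],[0,0,0,0,0,0]]' 0.65; python3 -c "
from h import *
snap('scene','s2.png',(280,170,420,260),5.5)"
```

```text
time_s: 6.4
eef_pos: [0.676, 0.004, 0.026]
eef_rot: [0.001, -0.04, 0.999, -0.0]
wrist_force: [1.4, -0.2, 0.8]
opening: 0.563
grasp_force: 62.1
time_s: 7.65
eef_pos: [0.6786, 0.0037, 0.2128]
eef_rot: [0.006, -0.041, 0.999, -0.001]
wrist_force: [0.1, 0.3, 0.1]
opening: 0.831
grasp_force: 0.0
```

View pics/s2.png

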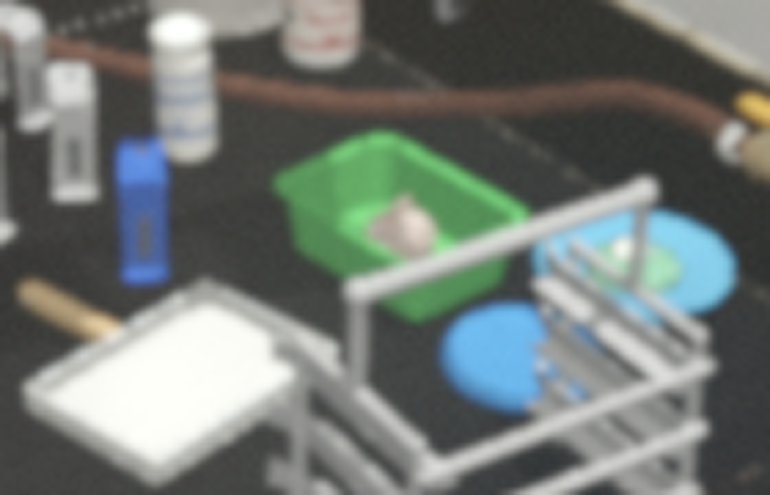

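The garlic lies in the tub, at crop (405,225). Now I'll get the bar's yaw at subpixel level and check that the tray hasn't moved.

```bash
python3 - <<'E'
from m import *
g=t['color'].max(2).astype(float)
pts=[]
for v in range(176,210):
    row=g[v,390:402]; j=np.argmax(np.diff(row)); thr=110
    k=[i for i in range(11) if row[i]<thr<=row[i+1]]
    if k: k=k[-1]; pts.append((390+k+(thr-row[k])/(row[k+1]-row[k]),v))
p=np.array(pts);c=np.polyfit(p[:,1],p[:,0],1);r=p[:,0]-np.polyval(c,p[:,1]);print(c,r.std(),len(p))
a=ray(t,np.polyval(c,176),176,.215);b=ray(t,np.polyval(c,209),209,.215);d=a-b
print("left edge",a*1000,b*1000,"yaw",np.degrees(np.arctan2(d[1],d[0])))
n=camera('scene');q=cv2.absdiff(n['color'],s['color']).max(2)
m=(n['color'].min(2)>150).astype(np.uint8)
for nm,im in(('old',s['color']),('new',n['color'])):
    m=(im[215:262,280:345].min(2)>150); ys,xs=np.nonzero(m); print(nm,m.sum(),xs.mean(),ys.mean(),xs.min(),ys.max())
sp=lambda x,y,z: ray(n,280+(x+.5)/5.5-.5,170+(y+.5)/5.5-.5,z)
print("bar S",(sp(648,190,.215)*1000).round(),(sp(357,290,.215)*1000).round())
E
python3 st.py
```

```text
[-3.24520546e-02  4.03259050e+02] 0.45450428118649644 34
left edge [ 576.26041965 -267.28587276  215.        ] [ 461.13961348 -263.63756615  215.        ] yaw -1.8151595775650216
old 1252 33.53035143769968 23.383386581469647 5 46
new 1152 33.35503472222222 23.59982638888889 5 46
bar S [ 632. -276.  215.] [ 432. -265.  215.]
t 7.75 p [675.9   4.1 207.1] yaw_y 94.6 z [ 0.002 -0.    -1.   ] F [-0.8  0.1 -2. ] open 70.4 g 0.0 q6 -1.82
```

```bash
python3 -m pendant '[[-0.147,0.0425,0,0,0,-0.113],[-0.147,0.0425,0,0,0,-0.113],[-0.147,0.0425,0,0,0,-0.113],[-0.147,0.0425,0,0,0,-0.113],[-0.147,0.0425,0,0,0,-0.113],[-0.147,0.0425,0,0,0,-0.113],[-0.147,0.0425,0,0,0,-0.113],[-0.147,0.0425,0,0,0,-0.113],[0,0,-0.25,0,0,0],[0,0,-0.25,0,0,0]]' 0; python3 st.py; python3 -c "
from h import *
snap('scene','s3.png',(270,160,400,270),5.5)"
```

```text
time_s: 9.0
eef_pos: [0.4398, 0.0723, 0.1041]
eef_rot: [0.0, 0.621, 0.784, 0.0]
wrist_force: [0.8, -0.3, -0.3]
opening: 0.499
grasp_force: 0.0
t 9.0 p [439.8  72.3 104.1] yaw_y 13.3 z [ 0.001 -0.    -1.   ] F [ 0.8 -0.3 -0.3] open 42.4 g 0.0 q6 -0.34
```

View pics/s3.png

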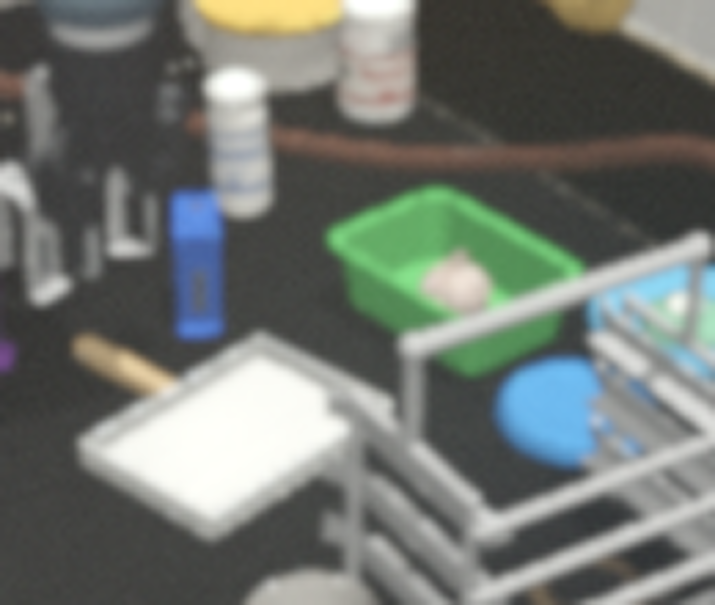

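The tray lies as before, handle at crop (75–170, 345–385), with the fingers above it. Descending.

```bash
python3 -m pendant '[[0.003,0,-0.2,0,0,0],[0.003,0,-0.15,0,0,0],[0,0,-0.08,0,0,0],[0,0,-0.035,0,0,0],[0,0,0,0,0,0],[0,0,0,0,0,0],[0,0,0,0,0,0],[0,0,0,0,0,0],[0,0,0,0,0,0],[0,0,0,0,0,0]]'; python3 -m pendant '[[0,0,0,0,0,0],[0,0,0,0,0,0],[0,0,0,0,0,0],[0,0,0,0,0,0],[0,0,0,0,0,0],[0,0,0,0,0,0],[0,0,0,0,0,0],[0,0,0,0,0,0],[0,0,0,0,0,0],[0,0,0,0,0,0]]' -1; python3 st.py
```

```text
time_s: 10.3
eef_pos: [0.4416, 0.0721, 0.0124]
eef_rot: [0.0, 0.621, 0.784, 0.0]
wrist_force: [0.5, -0.2, 0.3]
opening: 0.5
grasp_force: 0.0
time_s: 11.55
eef_pos: [0.4416, 0.0721, 0.0123]
eef_rot: [0.0, 0.621, 0.784, 0.0]
wrist_force: [-1.3, 0.4, 3.0]
opening: 0.145
grasp_force: 60.5
t 11.55 p [441.6  72.1  12.3] yaw_y 13.3 z [ 0.  0. -1.] F [-1.3  0.4  3. ] open 12.3 g 60.5 q6 -0.34
```

```bash
python3 -m pendant '[[0,0,0.1,0,0,0],[0,0,0.15,0,0,0],[0,0,0.15,0,0,0],[0,0,0.1,0,0,0],[0.1,-0.074,0,0,0,-0.035],[0.1,-0.074,0,0,0,-0.035],[0.1,-0.074,0,0,0,-0.035],[0.1,-0.074,0,0,0,-0.035],[0.1,-0.074,0,0,0,-0.035],[0,0,0,0,0,0]]'; python3 st.py
python3 - <<'E'
from h import *
import pickle
a=snap('scene','s4.png',(300,150,430,260),5.5); b=snap('top','t4.png',(290,140,430,240),5.5); pickle.dump((a,b),open('p4.pkl','wb'))
E
```

```text
time_s: 12.8
eef_pos: [0.5422, -0.0029, 0.1117]
eef_rot: [-0.0, 0.723, 0.691, -0.0]
wrist_force: [-0.1, 0.3, -1.0]
opening: 0.146
grasp_force: 59.8
t 12.8 p [542.2  -2.9 111.7] yaw_y -2.6 z [-0.  0. -1.] F [-0.1  0.3 -1. ] open 12.4 g 59.8 q6 -0.18
```

View pics/s4.png

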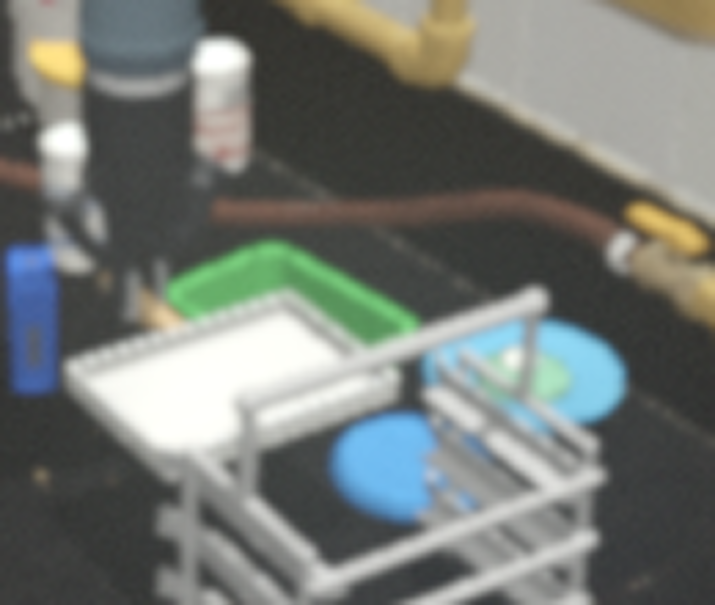

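View pics/t4.png

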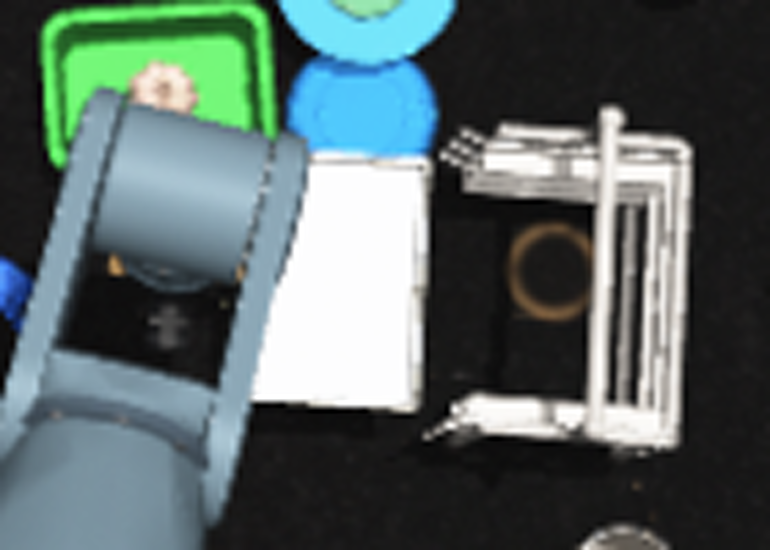

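Run:
```python
from h import *;import pickle
a,b=pickle.load(open('p4.pkl','rb'))
T=lambda x,y,z: ray(b,290+(x+.5)/5.5-.5,140+(y+.5)/5.5-.5,z)
S=lambda x,y,z: ray(a,300+(x+.5)/5.5-.5,150+(y+.5)/5.5-.5,z)
c=np.array([530.5,-272.5]);w=np.radians(-2.3);X=np.array([np.sin(w),-np.cos(w)]);Y=np.array([np.cos(w),np.sin(w)])
f=lambda n,p:print(n,(p[:2]*1000).round(1),'stand',((p[:2]*1000-c)@X).round(1),((p[:2]*1000-c)@Y).round(1))
f('Tfar',T(431,155,.118));f('Tnear',T(416,411,.118));f('S far',S(398,378,.118));f('S h-near',S(68,372,.118));f('S h-far',S(285,295,.118))
f('barfar',T(612,112,.215));f('barnear',T(597,435,.215));f('S bar',S(541,299,.215));f('S bar',S(248,405,.215))
f('backtopfar',T(685,145,.152));f('backtopnear',T(672,438,.152));f('Sbf',S(597,475,.152));f('Sbn',S(322,582,.152))
f('Spost',S(200,455,.152))
```

```text
Tfar [ 620.4 -176.4] stand -99.6 86.0
Tnear [ 447.5 -167.8] stand -101.3 -87.1
S far [ 612.7 -181.2] stand -94.5 78.5
S h-near [448.5 -58.9] stand -210.1 -90.6
S h-far [616.  -61.9] stand -213.9 77.0
barfar [ 633.2 -278.9] stand 2.2 102.9
barnear [ 427.9 -269.4] stand 1.0 -102.7
S bar [ 633.8 -276.4] stand -0.2 103.4
S bar [ 430. -269.] stand 0.5 -100.5
backtopfar [ 624.9 -340. ] stand 63.6 97.1
backtopnear [ 431.2 -330.7] stand 62.2 -96.9
Sbf [ 605.1 -360.5] stand 84.9 78.1
Sbn [ 419.6 -349.8] stand 81.7 -107.7
Spost [ 434.7 -218.9] stand -49.7 -97.8
```

```bash
python3 -m pendant '[[0.005,0,-0.04,0,0,0],[-0.003,-0.081,0,0,0,0.0004],[-0.003,-0.081,0,0,0,0.0004],[-0.003,-0.081,0,0,0,0.0004],[-0.003,-0.081,0,0,0,0.0004],[-0.003,-0.081,0,0,0,0.0004],[-0.003,-0.081,0,0,0,0.0004],[-0.003,-0.081,0,0,0,0],[-0.003,-0.081,0,0,0,0],[0,0,0,0,0,0]]'; python3 st.py
```

```text
time_s: 14.15
eef_pos: [0.5378, -0.1329, 0.1043]
eef_rot: [0.0, 0.722, 0.692, 0.0]
wrist_force: [-0.1, -0.1, -2.0]
opening: 0.139
grasp_force: 59.8
t 14.15 p [ 537.8 -132.9  104.3] yaw_y -2.4 z [ 0. -0. -1.] F [-0.1 -0.1 -2. ] open 11.8 g 59.8 q6 -0.42
```

```bash
python3 -m pendant '[[-0.0015,-0.035,0,0,0,0],[-0.0015,-0.035,0,0,0,0],[-0.0015,-0.035,0,0,0,0],[0,0,-0.012,0,0,0],[0,0,-0.012,0,0,0],[0,0,-0.012,0,0,0],[0,0,0,0,0,0],[0,0,0,0,0,0],[0,0,0,0,0,0],[0,0,0,0,0,0]]'; python3 st.py
```

```text
time_s: 15.4
eef_pos: [0.537, -0.1525, 0.0972]
eef_rot: [0.0, 0.721, 0.693, 0.0]
wrist_force: [0.1, -0.1, -2.4]
opening: 0.146
grasp_force: 59.8
t 15.4 p [ 537.  -152.5   97.2] yaw_y -2.3 z [ 0. -0. -1.] F [ 0.1 -0.1 -2.4] open 12.4 g 59.8 q6 -0.45
```

```bash
python3 -m pendant '[[0,0,-0.008,0,0,0],[0,0,-0.008,0,0,0],[0,0,-0.005,0,0,0],[0,0,0,0,0,0],[0,0,0,0,0,0],[-0.001,-0.015,0,0,0,0],[-0.001,-0.015,0,0,0,0],[0,-0.01,0,0,0,0],[0,0,0,0,0,0],[0,0,0,0,0,0]]'; python3 st.py;  python3 - <<'E'
from h import *
snap('scene','s5.png',(320,160,440,270),5.5)
E
```

```text
time_s: 16.65
eef_pos: [0.5365, -0.1606, 0.0929]
eef_rot: [0.0, 0.721, 0.693, -0.0]
wrist_force: [0.2, -1.3, -0.6]
opening: 0.142
grasp_force: 59.9
t 16.65 p [ 536.5 -160.6   92.9] yaw_y -2.3 z [ 0. -0. -1.] F [ 0.2 -1.3 -0.6] open 12.0 g 59.9 q6 -0.46
```

View pics/s5.png

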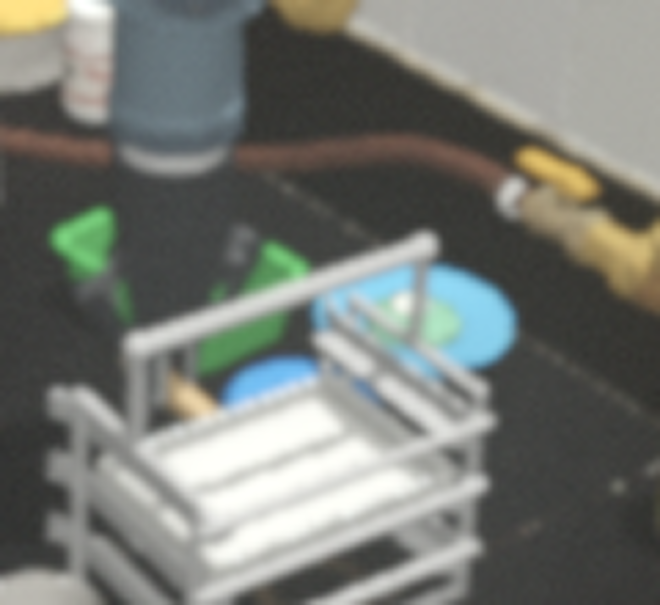

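The tray sits level in the middle pair, almost home. Pushing until it meets the stop.

```bash
python3 -m pendant '[[0,-0.01,0,0,0,0],[0,-0.01,0,0,0,0],[0,0,0,0,0,0],[0,-0.005,0,0,0,0],[0,-0.005,0,0,0,0],[0,0,0,0,0,0],[0,0,0,0,0,0],[0,0,0,0,0,0],[0,0,0,0,0,0],[0,0,0,0,0,0]]'; python3 st.py
```

```text
time_s: 17.95
eef_pos: [0.537, -0.1644, 0.0928]
eef_rot: [-0.001, 0.721, 0.693, 0.001]
wrist_force: [4.1, 9.2, -0.9]
opening: 0.146
grasp_force: 60.0
t 17.95 p [ 537.  -164.4   92.8] yaw_y -2.3 z [ 0.001  0.003 -1.   ] F [ 4.1  9.2 -0.9] open 12.4 g 60.0 q6 -0.47
```

```bash
python3 -m pendant '[[0,0,0,0,0,0],[0,0,0,0,0,0],[0,0,0,0,0,0],[0,0,0,0,0,0],[0,0,0,0,0,0],[0,0,0.05,0,0,0],[0,0,0.1,0,0,0],[0,0,0.2,0,0,0],[0,0,0.25,0,0,0],[0,0,0.25,0,0,0]]' -0.3; python3 st.py;  python3 - <<'E'
from h import *
snap('scene','s6.png',(320,160,440,270),5.5)
E
```

```text
time_s: 19.2
eef_pos: [0.5363, -0.1664, 0.2651]
eef_rot: [0.0, 0.721, 0.693, 0.0]
wrist_force: [0.0, 0.5, -0.1]
opening: 0.348
grasp_force: 0.0
t 19.2 p [ 536.3 -166.4  265.1] yaw_y -2.3 z [ 0. -0. -1.] F [ 0.   0.5 -0.1] open 29.6 g 0.0 q6 -0.47
```

View pics/s6.png

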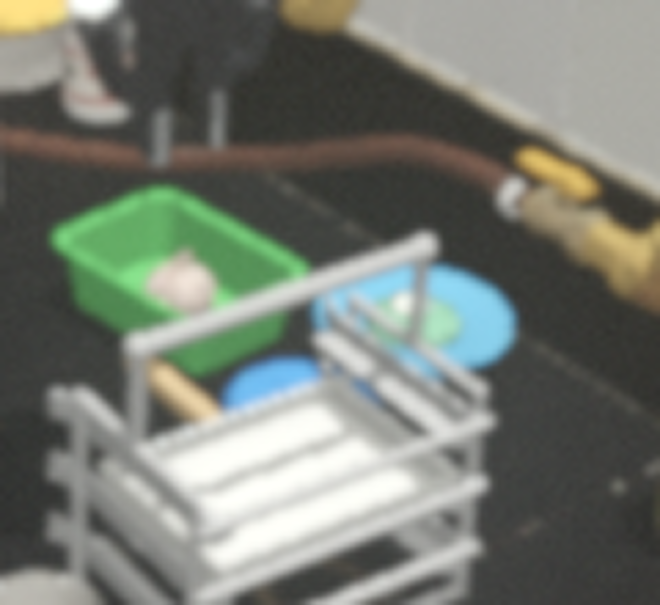

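The tray is home and released, and the garlic is in the tub. Next I'll take an enlarged top view of the trivets to get their yaws.

Run:
```python
from m import *
cv2.imwrite('pics/tr.png',cv2.resize(t['color'][174:224,213:275],None,fx=12,fy=12,interpolation=cv2.INTER_CUBIC))
```

```text
(no output)
```

View pics/tr.png

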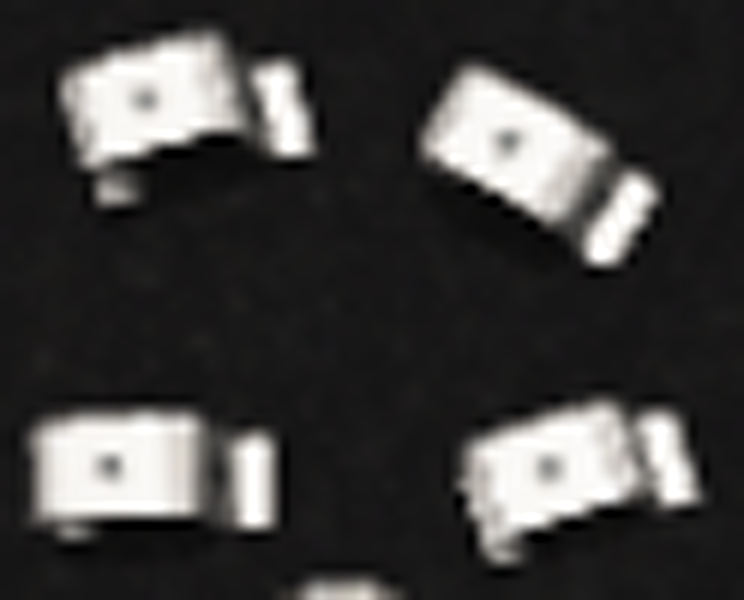

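```bash
python3 -m pendant '[[0.009,0.256,0,0,0,0.0885],[0.009,0.256,0,0,0,0.0885],[0.009,0.256,0,0,0,0.0885],[0.009,0.256,0,0,0,0.0885],[0.009,0.256,0,0,0,0.0885],[0.009,0.256,0,0,0,0.0885],[0.009,0.256,0,0,0,0.0885],[0.009,0.256,0,0,0,0.0885],[0,0,-0.25,0,0,0],[0,0,-0.2,0,0,0]]' 1; python3 st.py
```

```text
time_s: 20.5
eef_pos: [0.5506, 0.2441, 0.1721]
eef_rot: [0.0, 0.246, 0.969, 0.0]
wrist_force: [-0.4, 0.4, 0.1]
opening: 1.001
grasp_force: 0.0
t 20.5 p [550.6 244.1 172.1] yaw_y 61.6 z [ 0.001  0.    -1.   ] F [-0.4  0.4  0.1] open 85.1 g 0.0 q6 -0.85
```

```bash
python3 -m pendant '[[0,0,-0.2,0,0,0],[0,0,-0.2,0,0,0],[0,0,-0.15,0,0,0],[0,0,0,0,0,0],[0,0,0,0,0,0],[0,0,0,0,0,0],[0,0,0,0,0,0],[0,0,0,0,0,0],[0,0,0,0,0,0],[0,0,0,0,0,0]]'; python3 -m pendant '[[0,0,0,0,0,0],[0,0,0,0,0,0],[0,0,0,0,0,0],[0,0,0,0,0,0],[0,0,0,0,0,0],[0,0,0,0,0,0],[0,0,0,0,0,0],[0,0,0,0,0,0],[0,0,0,0,0,0],[0,0,0,0,0,0]]' -1; python3 st.py;python3 - <<'E'
from h import *
snap('scene','s7.png',(230,140,350,230),5.5)
E
```

```text
time_s: 21.75
eef_pos: [0.5508, 0.2431, 0.0629]
eef_rot: [-0.0, 0.246, 0.969, -0.0]
wrist_force: [0.7, -0.0, 0.4]
opening: 0.999
grasp_force: 0.0
time_s: 23.0
eef_pos: [0.5512, 0.2432, 0.0632]
eef_rot: [0.0, 0.247, 0.969, 0.0]
wrist_force: [1.5, 1.8, 3.6]
opening: 0.572
grasp_force: 62.5
t 23.0 p [551.2 243.2  63.2] yaw_y 61.5 z [ 0.001  0.    -1.   ] F [1.5 1.8 3.6] open 48.6 g 62.5 q6 -0.85
```

View pics/s7.png

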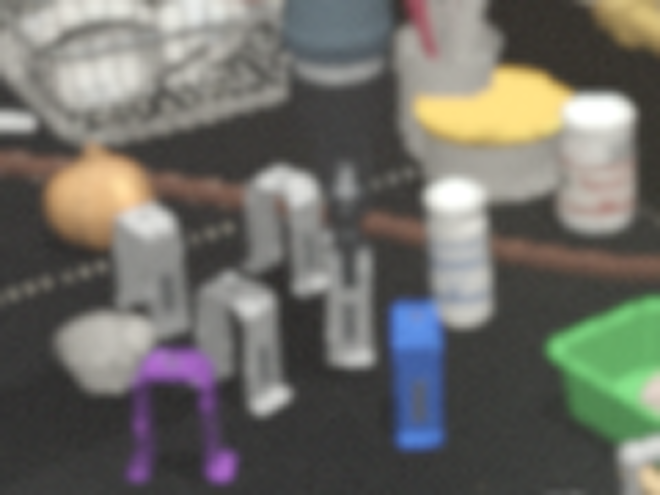

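```bash
python3 -m pendant '[[0,0,0.2,0,0,0],[0,0,0.3,0,0,0],[0,0,0.3,0,0,0],[0,0,0.3,0,0,0],[0,0,0.1,0,0,0],[0.037,-0.28,0,0,0,0.0582],[0.037,-0.28,0,0,0,0.0582],[0.037,-0.28,0,0,0,0.0582],[0.037,-0.28,0,0,0,0.0582],[0.037,-0.28,0,0,0,0.0582]]'; python3 st.py
```

```text
time_s: 24.3
eef_pos: [0.5868, -0.0387, 0.3014]
eef_rot: [-0.002, 0.019, 1.0, 0.0]
wrist_force: [0.2, 0.4, -1.3]
opening: 0.579
grasp_force: 62.6
t 24.3 p [586.8 -38.7 301.4] yaw_y 87.8 z [-0.003  0.001 -1.   ] F [ 0.2  0.4 -1.3] open 49.2 g 62.6 q6 -1.8
```

```bash
python3 -m pendant '[[0.01,-0.236,0,0,0,0],[0.01,-0.236,0,0,0,0],[0.01,-0.236,0,0,0,0],[0.01,-0.236,0,0,0,0],[0.01,-0.236,0,0,0,0],[0,0,0,0,0,0],[0,0,-0.1,0,0,0],[0,0,-0.15,0,0,0],[0,0,-0.1,0,0,0],[0,0,-0.05,0,0,0]]'; python3 st.py;python3 - <<'E'
from h import *
snap('scene','s8.png',(310,120,440,230),5.5)
E
```

```text
time_s: 25.55
eef_pos: [0.5971, -0.2713, 0.2204]
eef_rot: [-0.001, 0.02, 1.0, 0.001]
wrist_force: [0.1, 0.3, -1.2]
opening: 0.571
grasp_force: 62.8
t 25.55 p [ 597.1 -271.3  220.4] yaw_y 87.7 z [-0.003  0.002 -1.   ] F [ 0.1  0.3 -1.2] open 48.5 g 62.8 q6 -2.14
```

View pics/s8.png

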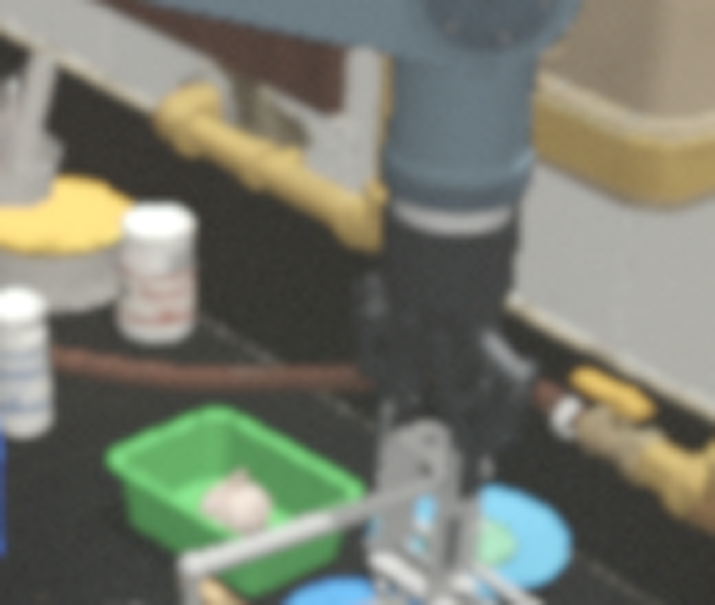

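The trivet straddles the bar, with the bar entering below the crown at about (435,485). Lowering and releasing.

```bash
python3 -m pendant '[[0,0,-0.04,0,0,0],[0,0,-0.03,0,0,0],[0,0,-0.015,0,0,0],[0,0,0,0,0,0],[0,0,0,0,0,0],[0,0,0,0,0,0],[0,0,0,0,0,0],[0,0,0,0,0,0],[0,0,0,0,0,0],[0,0,0,0,0,0]]'; python3 st.py
```

```text
time_s: 26.85
eef_pos: [0.5979, -0.2729, 0.2059]
eef_rot: [-0.0, 0.021, 1.0, 0.0]
wrist_force: [-0.7, -1.1, -0.7]
opening: 0.572
grasp_force: 62.8
t 26.85 p [ 597.9 -272.9  205.9] yaw_y 87.6 z [-0.  0. -1.] F [-0.7 -1.1 -0.7] open 48.6 g 62.8 q6 -2.14
```

Step down the last few mm, then release.

```bash
python3 -m pendant '[[0,0,-0.01,0,0,0],[0,0,-0.01,0,0,0],[0,0,0,0,0,0],[0,0,0,0,0,0],[0,0,0,0,0,0],[0,0,0,0,0,0],[0,0,0,0,0,0],[0,0,0,0,0,0],[0,0,0,0,0,0],[0,0,0,0,0,0]]'; python3 st.py; python3 -m pendant '[[0,0,0,0,0,0],[0,0,0,0,0,0],[0,0,0,0,0,0],[0,0,0,0,0,0],[0,0,0.05,0,0,0],[0,0,0.1,0,0,0],[0,0,0.15,0,0,0],[0,0,0.15,0,0,0],[0,0,0,0,0,0],[0,0,0,0,0,0]]' 1; python3 st.py
```

```text
time_s: 28.1
eef_pos: [0.5979, -0.2729, 0.2019]
eef_rot: [0.0, 0.021, 1.0, -0.0]
wrist_force: [-0.8, 0.4, 0.8]
opening: 0.57
grasp_force: 62.9
t 28.1 p [ 597.9 -272.9  201.9] yaw_y 87.6 z [ 0. -0. -1.] F [-0.8  0.4  0.8] open 48.5 g 62.9 q6 -2.14
time_s: 29.35
eef_pos: [0.5978, -0.2728, 0.2921]
eef_rot: [0.0, 0.02, 1.0, -0.0]
wrist_force: [-0.7, 0.8, -0.8]
opening: 0.997
grasp_force: 0.0
t 29.35 p [ 597.8 -272.8  292.1] yaw_y 87.7 z [ 0. -0. -1.] F [-0.7  0.8 -0.8] open 84.7 g 0.0 q6 -2.14
```

```bash
python3 -m pendant '[[-0.0755,0.2495,0,0,0,0.0204],[-0.0755,0.2495,0,0,0,0.0204],[-0.0755,0.2495,0,0,0,0.0204],[-0.0755,0.2495,0,0,0,0.0204],[-0.0755,0.2495,0,0,0,0.0204],[-0.0755,0.2495,0,0,0,0.0204],[-0.0755,0.2495,0,0,0,0.0204],[-0.0755,0.2495,0,0,0,0.0204],[-0.0755,0.2495,0,0,0,0.0204],[-0.0755,0.2495,0,0,0,0.0204]]'; python3 st.py
python3 - <<'E'
from h import *
c=snap('scene','s9.png',(340,150,430,230),6)
t=camera('top'); cv2.imwrite('pics/t9.png',cv2.resize(t['color'][130:230,360:440],None,fx=6,fy=6))
im=cv2.imread('pics/s9.png');i2=cv2.imread('pics/t9.png')
h=min(im.shape[0],i2.shape[0]);cv2.imwrite('pics/c9.png',cv2.resize(np.hstack([im[:h],i2[:h]]),(780,360)))
E
```

```text
time_s: 30.6
eef_pos: [0.4455, 0.2275, 0.2907]
eef_rot: [-0.001, -0.14, 0.99, -0.0]
wrist_force: [0.3, 0.5, 0.8]
opening: 0.999
grasp_force: 0.0
t 30.6 p [445.5 227.5 290.7] yaw_y 106.1 z [-0.002 -0.    -1.   ] F [0.3 0.5 0.8] open 84.9 g 0.0 q6 -1.62
```

View pics/c9.png

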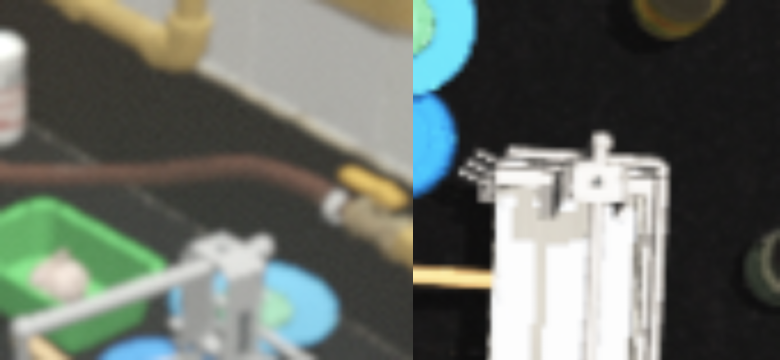

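The first trivet hangs centred on the bar near its far end. Now the second one.

```bash
python3 -m pendant '[[0.004,-0.004,-0.25,0,0,0],[0,0,-0.3,0,0,0],[0,0,-0.25,0,0,0],[0,0,-0.15,0,0,0],[0,0,-0.1,0,0,0],[0,0,-0.09,0,0,0],[0,0,0,0,0,0],[0,0,0,0,0,0],[0,0,0,0,0,0],[0,0,0,0,0,0]]'; python3 -m pendant '[[0,0,0,0,0,0],[0,0,0,0,0,0],[0,0,0,0,0,0],[0,0,0,0,0,0],[0,0,0,0,0,0],[0,0,0,0,0,0],[0,0,0,0,0,0],[0,0,0,0,0,0],[0,0,0,0,0,0],[0,0,0,0,0,0]]' -1; python3 st.py
```

```text
time_s: 31.95
eef_pos: [0.4482, 0.2254, 0.0646]
eef_rot: [0.001, -0.139, 0.99, 0.0]
wrist_force: [0.4, 0.1, -0.0]
opening: 1.002
grasp_force: 0.0
time_s: 33.2
eef_pos: [0.4481, 0.2256, 0.0645]
eef_rot: [0.0, -0.139, 0.99, 0.0]
wrist_force: [-1.4, 0.9, 6.0]
opening: 0.576
grasp_force: 61.4
t 33.2 p [448.1 225.6  64.5] yaw_y 106.0 z [ 0.001  0.    -1.   ] F [-1.4  0.9  6. ] open 49.0 g 61.4 q6 -1.62
```

```bash
python3 -m pendant '[[0,0,0.2,0,0,0],[0,0,0.3,0,0,0],[0,0,0.3,0,0,0],[0,0,0.3,0,0,0],[0,0,0.1,0,0,0],[0.06,-0.28,0,0,0,-0.0409],[0.06,-0.28,0,0,0,-0.0409],[0.06,-0.28,0,0,0,-0.0409],[0.06,-0.28,0,0,0,-0.0409],[0.06,-0.28,0,0,0,-0.0409]]'; python3 st.py; python3 -m pendant '[[0.045,-0.219,0,0,0,0],[0.045,-0.219,0,0,0,0],[0.045,-0.219,0,0,0,0],[0.045,-0.219,0,0,0,0],[0.045,-0.219,0,0,0,0],[0,0,0,0,0,0],[0,0,0,0,0,0],[0,0,0,0,0,0],[0,0,0,0,0,0],[0,0,0,0,0,0]]';python3 st.py
```

```text
time_s: 34.45
eef_pos: [0.5076, -0.0565, 0.3036]
eef_rot: [-0.0, 0.022, 1.0, 0.0]
wrist_force: [0.5, 0.3, -1.3]
opening: 0.578
grasp_force: 62.4
t 34.45 p [507.6 -56.5 303.6] yaw_y 87.5 z [-0.  0. -1.] F [ 0.5  0.3 -1.3] open 49.1 g 62.4 q6 -1.87
time_s: 35.7
eef_pos: [0.5528, -0.2731, 0.3042]
eef_rot: [0.0, 0.02, 1.0, -0.0]
wrist_force: [0.3, -0.3, -1.3]
opening: 0.574
grasp_force: 62.3
t 35.7 p [ 552.8 -273.1  304.2] yaw_y 87.7 z [ 0. -0. -1.] F [ 0.3 -0.3 -1.3] open 48.8 g 62.3 q6 -2.18
```

```bash
python3 -m pendant '[[0,0,-0.1,0,0,0],[0,0,-0.15,0,0,0],[0,0,-0.1,0,0,0],[0,0,-0.07,0,0,0],[0,0,-0.05,0,0,0],[0,0,-0.02,0,0,0],[0,0,-0.014,0,0,0],[0,0,0,0,0,0],[0,0,0,0,0,0],[0,0,0,0,0,0]]'; python3 st.py
```

```text
time_s: 36.95
eef_pos: [0.5528, -0.2738, 0.2035]
eef_rot: [0.0, 0.021, 1.0, -0.0]
wrist_force: [0.2, -1.1, 0.3]
opening: 0.572
grasp_force: 62.4
t 36.95 p [ 552.8 -273.8  203.5] yaw_y 87.6 z [ 0.001 -0.    -1.   ] F [ 0.2 -1.1  0.3] open 48.6 g 62.4 q6 -2.18
```

```bash
python3 -m pendant '[[0,0,0,0,0,0],[0,0,0,0,0,0],[0,0,0,0,0,0],[0,0,0,0,0,0],[0,0,0.05,0,0,0],[0,0,0.1,0,0,0],[0,0,0.15,0,0,0],[0,0,0.15,0,0,0],[-0.04,0.15,0,0,0,0],[-0.04,0.27,0,0,0,0]]' 1; python3 -m pendant '[[-0.05,0.28,0,0,0,0.006],[-0.05,0.28,0,0,0,0.006],[-0.05,0.28,0,0,0,0.006],[-0.05,0.28,0,0,0,0.006],[-0.05,0.28,0,0,0,0.006],[-0.05,0.28,0,0,0,0.006],[-0.05,0.28,0,0,0,0.006],[-0.05,0.28,0,0,0,0.006],[-0.05,0.28,0,0,0,0.004],[0,0.25,0,0,0,0]]' ;python3 st.py
```

```text
time_s: 38.2
eef_pos: [0.537, -0.1905, 0.2954]
eef_rot: [0.001, 0.022, 1.0, -0.001]
wrist_force: [0.5, 0.7, 0.5]
opening: 1.004
grasp_force: 0.0
time_s: 39.45
eef_pos: [0.4462, 0.3666, 0.2954]
eef_rot: [0.001, -0.021, 1.0, 0.001]
wrist_force: [0.9, -0.3, 0.6]
opening: 1.005
grasp_force: 0.0
t 39.45 p [446.2 366.6 295.4] yaw_y 92.4 z [ 0.003  0.001 -1.   ] F [ 0.9 -0.3  0.6] open 85.4 g 0.0 q6 -1.13
```

```bash
python3 -m pendant '[[-0.004,-0.02,-0.25,0,0,0],[0,0,-0.3,0,0,0],[0,0,-0.25,0,0,0],[0,0,-0.15,0,0,0],[0,0,-0.12,0,0,0],[0,0,-0.09,0,0,0],[0,0,0,0,0,0],[0,0,0,0,0,0],[0,0,0,0,0,0],[0,0,0,0,0,0]]'; python3 -m pendant '[[0,0,0,0,0,0],[0,0,0,0,0,0],[0,0,0,0,0,0],[0,0,0,0,0,0],[0,0,0,0,0,0],[0,0,0,0,0,0],[0,0,0,0,0,0],[0,0,0,0,0,0],[0,0,0,0,0,0],[0,0,0,0,0,0]]' -1; python3 st.py
```

```text
time_s: 40.7
eef_pos: [0.4464, 0.3605, 0.062]
eef_rot: [0.001, -0.02, 1.0, 0.0]
wrist_force: [1.0, 0.5, -0.2]
opening: 0.999
grasp_force: 0.0
time_s: 41.95
eef_pos: [0.4462, 0.3607, 0.0615]
eef_rot: [0.0, -0.02, 1.0, 0.0]
wrist_force: [-0.9, 2.4, 4.6]
opening: 0.577
grasp_force: 62.4
t 41.95 p [446.2 360.7  61.5] yaw_y 92.3 z [ 0.001  0.001 -1.   ] F [-0.9  2.4  4.6] open 49.0 g 62.4 q6 -1.14
```

```bash
python3 -m pendant '[[0,0,0.2,0,0,0],[0,0,0.3,0,0,0],[0,0,0.3,0,0,0],[0,0,0.3,0,0,0],[0,0,0.115,0,0,0],[0.03,-0.28,0,0,0,-0.005],[0.03,-0.28,0,0,0,-0.005],[0.03,-0.28,0,0,0,-0.005],[0.03,-0.28,0,0,0,-0.005],[0.03,-0.28,0,0,0,-0.005]]'; python3 -m pendant '[[0.03,-0.28,0,0,0,-0.005],[0.03,-0.28,0,0,0,-0.005],[0.03,-0.28,0,0,0,-0.005],[0.03,-0.28,0,0,0,-0.005],[0.02,-0.28,0,0,0,-0.005],[0.02,-0.28,0,0,0,-0.001],[0,-0.085,0,0,0,0],[0,0,0,0,0,0],[0,0,0,0,0,0],[0,0,0,0,0,0]]';python3 st.py
```

```text
time_s: 43.2
eef_pos: [0.475, 0.0782, 0.303]
eef_rot: [-0.001, -0.0, 1.0, -0.0]
wrist_force: [0.7, -0.6, -2.2]
opening: 0.581
grasp_force: 62.8
time_s: 44.45
eef_pos: [0.5081, -0.2711, 0.3042]
eef_rot: [0.0, 0.019, 1.0, 0.0]
wrist_force: [1.1, 0.7, -2.2]
opening: 0.572
grasp_force: 63.0
t 44.45 p [ 508.1 -271.1  304.2] yaw_y 87.8 z [ 0.  0. -1.] F [ 1.1  0.7 -2.2] open 48.6 g 63.0 q6 -2.23
```

Lower 104 mm.

```bash
python3 -m pendant '[[0,0,-0.1,0,0,0],[0,0,-0.15,0,0,0],[0,0,-0.1,0,0,0],[0,0,-0.08,0,0,0],[0,0,-0.05,0,0,0],[0,0,-0.025,0,0,0],[0,0,-0.014,0,0,0],[0,0,0,0,0,0],[0,0,0,0,0,0],[0,0,0,0,0,0]]'; python3 st.py
```

```text
time_s: 45.7
eef_pos: [0.508, -0.2729, 0.2007]
eef_rot: [0.0, 0.02, 1.0, -0.0]
wrist_force: [0.8, 0.4, -1.1]
opening: 0.574
grasp_force: 62.9
t 45.7 p [ 508.  -272.9  200.7] yaw_y 87.7 z [ 0. -0. -1.] F [ 0.8  0.4 -1.1] open 48.8 g 62.9 q6 -2.23
```

```bash
python3 -m pendant '[[0,0,-0.005,0,0,0],[0,0,0,0,0,0],[0,0,0,0,0,0],[0,0,0,0,0,0],[0,0,0.05,0,0,0],[0,0,0.1,0,0,0],[0,0,0.15,0,0,0],[0,0,0.17,0,0,0],[0,0.15,0,0,0,0],[0,0.27,0,0,0,0]]' 1; python3 -m pendant '[[0.03,0.27,0,0,0,0.023],[0.03,0.27,0,0,0,0.023],[0.03,0.27,0,0,0,0.023],[0.03,0.27,0,0,0,0.023],[0.03,0.27,0,0,0,0.023],[0.03,0.27,0,0,0,0.023],[0.03,0.27,0,0,0,0.023],[0.03,0.27,0,0,0,0.023],[0.025,0.27,0,0,0,0.02],[0,0.265,0,0,0,0]]' ;python3 st.py
```

```text
time_s: 46.95
eef_pos: [0.5081, -0.1894, 0.2947]
eef_rot: [0.001, 0.022, 1.0, -0.001]
wrist_force: [-0.1, 0.0, -0.5]
opening: 0.996
grasp_force: 0.0
time_s: 48.2
eef_pos: [0.5611, 0.3522, 0.2942]
eef_rot: [0.001, -0.14, 0.99, 0.0]
wrist_force: [0.3, -0.4, 0.0]
opening: 0.998
grasp_force: 0.0
t 48.2 p [561.1 352.2 294.2] yaw_y 106.1 z [ 0.001  0.    -1.   ] F [ 0.3 -0.4  0. ] open 84.8 g 0.0 q6 -1.47
```

```bash
python3 -m pendant '[[0,-0.015,-0.25,0,0,0],[0,0,-0.3,0,0,0],[0,0,-0.25,0,0,0],[0,0,-0.15,0,0,0],[0,0,-0.12,0,0,0],[0,0,-0.08,0,0,0],[0,0,0,0,0,0],[0,0,0,0,0,0],[0,0,0,0,0,0],[0,0,0,0,0,0]]'; python3 -m pendant '[[0,0,0,0,0,0],[0,0,0,0,0,0],[0,0,0,0,0,0],[0,0,0,0,0,0],[0,0,0,0,0,0],[0,0,0,0,0,0],[0,0,0,0,0,0],[0,0,0,0,0,0],[0,0,0,0,0,0],[0,0,0,0,0,0]]' -1; python3 st.py; python3 -m pendant '[[0,0,0.2,0,0,0],[0,0,0.3,0,0,0],[0,0,0.3,0,0,0],[0,0,0.3,0,0,0],[0,0,0.115,0,0,0],[-0.044,-0.28,0,0,0,-0.0204],[-0.044,-0.28,0,0,0,-0.0204],[-0.044,-0.28,0,0,0,-0.0204],[-0.044,-0.28,0,0,0,-0.0204],[-0.044,-0.28,0,0,0,-0.0204]]'; python3 st.py
```

```text
time_s: 49.45
eef_pos: [0.5614, 0.3475, 0.0643]
eef_rot: [0.001, -0.14, 0.99, 0.0]
wrist_force: [-0.6, 0.9, 0.2]
opening: 0.999
grasp_force: 0.0
time_s: 50.7
eef_pos: [0.5611, 0.3479, 0.0639]
eef_rot: [0.0, -0.14, 0.99, 0.0]
wrist_force: [-1.8, 5.1, 5.1]
opening: 0.572
grasp_force: 62.6
t 50.7 p [561.1 347.9  63.9] yaw_y 106.1 z [ 0.001  0.001 -1.   ] F [-1.8  5.1  5.1] open 48.6 g 62.6 q6 -1.48
time_s: 51.95
eef_pos: [0.5158, 0.0651, 0.3053]
eef_rot: [-0.001, -0.059, 0.998, -0.0]
wrist_force: [0.6, -0.1, -0.9]
opening: 0.575
grasp_force: 62.7
t 51.95 p [515.8  65.1 305.3] yaw_y 96.8 z [-0.002 -0.001 -1.   ] F [ 0.6 -0.1 -0.9] open 48.9 g 62.7 q6 -1.79
```

```bash
python3 -m pendant '[[-0.044,-0.28,0,0,0,-0.0204],[-0.044,-0.28,0,0,0,-0.0204],[-0.044,-0.28,0,0,0,-0.0204],[-0.044,-0.28,0,0,0,-0.0204],[-0.044,-0.28,0,0,0,-0.0204],[-0.044,-0.28,0,0,0,0],[0,-0.018,0,0,0,0],[0,0,0,0,0,0],[0,0,0,0,0,0],[0,0,0,0,0,0]]'; python3 st.py
```

```text
time_s: 53.2
eef_pos: [0.4644, -0.2711, 0.3063]
eef_rot: [-0.0, 0.019, 1.0, 0.0]
wrist_force: [-0.1, -1.1, -1.1]
opening: 0.576
grasp_force: 63.0
t 53.2 p [ 464.4 -271.1  306.3] yaw_y 87.8 z [-0.  0. -1.] F [-0.1 -1.1 -1.1] open 49.0 g 63.0 q6 -2.28
```

Lower 104 mm, release, lift and move off.

```bash
python3 -m pendant '[[0,0,-0.1,0,0,0],[0,0,-0.15,0,0,0],[0,0,-0.1,0,0,0],[0,0,-0.08,0,0,0],[0,0,-0.05,0,0,0],[0,0,-0.025,0,0,0],[0,0,-0.014,0,0,0],[0,0,0,0,0,0],[0,0,0,0,0,0],[0,0,0,0,0,0]]'; python3 st.py;  python3 -m pendant '[[0,0,0,0,0,0],[0,0,0,0,0,0],[0,0,0,0,0,0],[0,0,0,0,0,0],[0,0,0.05,0,0,0],[0,0,0.1,0,0,0],[0,0,0.15,0,0,0],[0,0,0.17,0,0,0],[0,0.15,0,0,0,0],[0,0.27,0,0,0,0]]' 1; python3 -m pendant '[[0,0.27,0,0,0,0],[0,0.27,0,0,0,0],[0,0.27,0,0,0,0],[0,0.27,0,0,0,0],[0,0.27,0,0,0,0],[0,0,0,0,0,0],[0,0,0,0,0,0],[0,0,0,0,0,0],[0,0,0,0,0,0],[0,0,0,0,0,0]]';python3 st.py
python3 - <<'E'
from h import *
c=snap('scene','s10.png',(300,160,440,300),3); t=snap('top','t10.png',(300,140,430,270),3)
a=cv2.imread('pics/s10.png');b=cv2.imread('pics/t10.png');h=390
cv2.imwrite('pics/c10.png',np.hstack([a[:h],b[:h]]))
E
```

```text
time_s: 54.45
eef_pos: [0.4642, -0.2725, 0.2028]
eef_rot: [0.0, 0.02, 1.0, -0.0]
wrist_force: [0.1, 0.3, -0.2]
opening: 0.573
grasp_force: 62.9
t 54.45 p [ 464.2 -272.5  202.8] yaw_y 87.7 z [ 0. -0. -1.] F [ 0.1  0.3 -0.2] open 48.7 g 62.9 q6 -2.28
time_s: 55.7
eef_pos: [0.4643, -0.1888, 0.2978]
eef_rot: [0.001, 0.022, 1.0, -0.001]
wrist_force: [1.3, 0.8, -0.6]
opening: 0.997
grasp_force: 0.0
time_s: 56.95
eef_pos: [0.4642, 0.0809, 0.2965]
eef_rot: [-0.0, 0.021, 1.0, -0.0]
wrist_force: [0.1, 0.1, 0.4]
opening: 0.999
grasp_force: 0.0
t 56.95 p [464.2  80.9 296.5] yaw_y 87.6 z [-0. -0. -1.] F [0.1 0.1 0.4] open 84.9 g 0.0 q6 -1.61
```

View pics/c10.png

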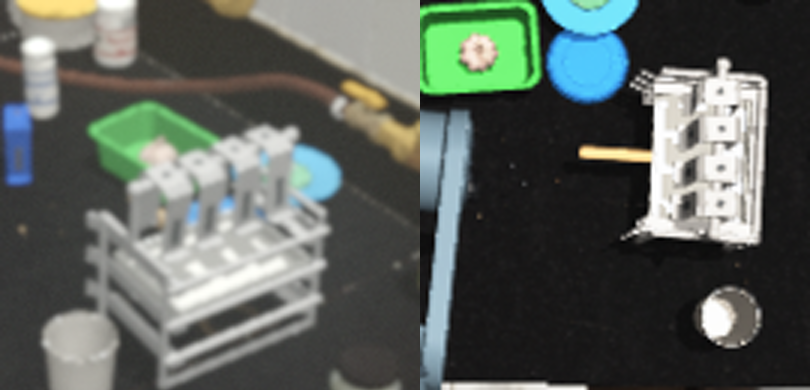

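All four trivets hang on the bar at top crop (720, 92/128/168/205), and the garlic is in the tub. One last numeric check of the tray's handle end, then hand in.

Run:
```python
from h import *
t=camera('top');print(ray(t,300+160.5/3-.5,140+153.5/3-.5,.095)*1000,'expect y about -123.6')
```

```text
[ 536.6463925  -124.13648385   95.        ] expect y about -123.6
```

```bash
python3 -c "
from bench import ctrl
print(ctrl.hand_in())"
```

```text
the job is handed in; nothing more can be done
None
```

I handed the job in at about 57 s: the garlic is in the empty green tub, the tray is fully home on the middle ledges, and all four trivets hang astride the bar. The last pictures confirmed this, but the hand-in did not report a verdict.

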